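Slide the alternator strap over the plate edge and tray it

TASK

The long slotted adjusting strap lies flat on the iron marking-out plate, too thin to be picked up there. Slide it towards the robot until its near end sticks out well over the plate's front edge (a good 40 mm, without tipping off), grip it by the two long sides of the overhanging end, lift it clear and lower it, still in the fingers, into the empty white parts tray, leaving it lying flat on the tray's floor. Leave the short plain bar beside it where it lies.

Things in the scene. Friction and masses are not known exactly. Their poses are not given: they have to be found in the camera images.
- strap: Loose flat steel bar 150 x 40 x 3 mm, about 0.12 kg, on the block. Origin: centre of underside; x along it, z up; -x end towards the robot, within 17 deg of the block's -x. Through slot 12 mm wide on the centre line, x -58 to -2 mm; 14 mm hole at x +57; solid x +5 to +45: closed fingertips pressed there (5 to 25 N) drag it over the smooth, oiled iron. Tips off if its centre passes the edge.
- short_bar: Plain loose steel bar 100 x 40 x 3 mm, no slot or hole, on the same block beside the strap, about 130 mm from it centre to centre, either side. Not wanted: it stays where it is. Origin at the centre of its underside, x along its length.
- block: The marking-out plate: dark cast-iron slab fixed to the bench, 200 mm deep (x), 280 wide (y), smooth top 55 mm above the bench. Origin: centre of its underside, z up. Front face, towards the robot, at its x = -100 mm; the bench before it is clear. A ball bearing 31 mm across, 11 high, lies on it at x +78, y 0.
- tray: The parts tray: shallow open white sheet-metal tray fixed to the bench beside the block, empty. 220 mm (x) by 190 mm (y) outside, walls 3 mm, rim 25 mm and inner floor 3 mm above the bench. Origin: centre of its underside; x away from the robot, z up.
Mind the look-alikes: they are no part of the job. Leave any pink look-alike of the strap alone.

How it is judged (in metres and radians):
On the way, in this order (a step that is already met when the one before it is completed fails the run):
1. the strap lies flat on the marking-out plate with its near end at least about 30 mm out over the front edge (x of strap in the frame of block below -0.055 m and z of strap in the frame of block between 0.052 and 0.059 m and angle between the x axis of strap and the x axis of block, either way round below 0.45 rad and angle between strap's own z axis and vertical below 0.07 rad), for 0.2 s.
2. the strap is held in the fingers, lifted at least 25 mm clear of the marking-out plate (height (world z) of strap above 0.08 m and contact force between the fingers and strap above 1 N and contact force between block and strap below 0.05 N), for 0.2 s.
3. the strap, still in the fingers, is lowered into the tray to within 45 mm of the bench (height (world z) of strap below 0.045 m and contact force between the fingers and strap above 1 N and x of strap in the frame of tray between -0.08 and 0.08 m and y of strap in the frame of tray between -0.08 and 0.08 m), for 0.1 s.
At the end, for the whole second after the job is handed in: The strap lies at rest inside the tray, flat on its floor (its centre within 6 mm of the floor, tilted less than 6 degrees, its centre within 80 mm of the tray's middle both ways) (x of strap in the frame of tray between -0.08 and 0.08 m and y of strap in the frame of tray between -0.08 and 0.08 m and z of strap in the frame of tray below 0.009 m and angle between strap's own z axis and vertical below 0.1 rad and linear speed of strap below 0.02 m/s); the robot touches nothing.
It fails at once if the short bar is shifted by more than 20 mm (distance of short_bar from where it was at the start of the episode above 0.02 m).
It also fails if it takes over 48 s, if anything falls off the work surface, if the arm or the gripper's body presses on something with over 40 N, if the wrist force passes 120 N, or if a joint passes its speed limit or range.

ROBOT

A 6-joint arm with a two-finger parallel gripper is mounted at the origin on the work surface. World frame = base frame: x ahead of the robot, y to its left, z up, the work surface at z = 0. Lengths are in m, angles in degrees, forces in N, time in s.
With the tool pointing down it reaches from about 0.3 to 0.775 m from the base axis. Payload 14.6 kg.
Tool frame: the origin (TCP) lies on the mounting face of the last link; the fingertips stand 173 mm ahead of it and the grasp point (between the pads) lies 155 mm ahead of it; z points along the fingers, y is the line along which they close (so a half turn about z gives the same grasp; the last joint's range is limited). The gripper opens to 85 mm and grips with 20 to 120 N. Pads are 22 mm wide; open, the fingers measure 114 mm over their backs; the gripper's body (76 mm by 85 mm) begins 54 mm behind the grasp point. The pads swing forward as they close: fully open they stand 13 mm farther back than shut.
Start: joints at [-76.925, 17.183, 87.147, -0, 75.671, -3.816], TCP at [0.16, -0.526, 0.405] pointing down, gripper open.
Joint ranges: [-173.82, 173.82], [-45.26, 126.66], [13.44, 144.39], [-59.66, 239.66], [0, 175.72], [-146.38, 146.38]. Speed limits (degrees/s): [127.2, 127.2, 147.25, 180, 180, 180].

INTERFACE

Orientations are given as [roll, pitch, yaw] about the fixed x, y, z axes, in that order (R = Rz(yaw) Ry(pitch) Rx(roll)).
In Python, from bench import ctrl, eyes, order gives the robot as it stands.
- The arm moves only by the tool drive_tool, never from a script. Its argument "rows" is a list of rows, each an object of numbers: "dx", "dy", "dz": the shift along the tool's x, y, z in cm; "turn": the turn about the tool's z in degrees; "gripper": the opening, from 0 (shut) to 1 (fully open). In form: [{"dx": .., "dy": .., "dz": .., "turn": .., "gripper": ..}, ...]. A call has exactly 5 rows; each row shifts and turns the commanded pose from where the row before left it, along the tool's axes as they then stand; what a row does not reach is not made up. A row lasts 1/12 s, in which the tool goes at most 41.7 mm and 7.16 degrees, less where a joint would pass 70% of its speed; a pose out of reach is approached as far as the arm can. A call with a gripper value outside its range is refused whole. The fingers move at their own pace and stop on an object; the grip force is fixed at half the most. Time passes only in rows, so rows that do not move let the fingers close, or fill a call up. It gives the time, the measured TCP pose, the force, the opening and the grip force at its end, in the units of the state.
- ctrl.get_obs(): the state, without advancing time (a new reading comes with each control period).
- eyes.get_image(name): name is "scene" or "top" or "wrist"; returns the picture (480x640x3 uint8, red, green, blue); there is no depth.
- eyes.calibration(name): a dict with "intrinsics" (3x3 intrinsics, pixels), "cam_to_world" (4x4, takes a point from camera to world coordinates); the wrist camera has in their place "tool_from_camera" (4x4, takes a point from camera to tool coordinates, whose origin is the TCP and whose axes are the flange's). Camera axes: x right, y up, looking along -z (the intrinsics and any distortion apply to the point x, -y, -z); pixel columns grow to the right and rows downward; lengths in m; the calibration is good to about 2 mm. A picture is of the moment at which its call begins: read the wrist's pose just before it. calibration takes no time and is no camera call.
- order.sign_off(): hands the job in; it is judged then, once.
The state is a dict: "t": time; "qpos": joint angles; "dq": joint speeds; "joint_efforts": joint torques, N m; "tool_pos": TCP position; "tcp_rot": TCP orientation; "ft_force": force on the tool from outside, world axes, zero at the start; "torque": the same for the moment, N m; "grip_width": finger opening in m; "finger_force": force on a finger pad.
Only numpy, scipy, OpenCV 4.12 (cv2) and the standard library are available. Lean on these libraries where they do the work, as an engineer would, in place of code of your own. Each camera call takes 0.05 s, during which the arm holds its last target. There are 200 camera calls.

## Working session

There is one attempt and no reset: what is moved stays moved. The work goes in short steps, Python scripts to look and compute and a tool call to move; the robot and the scene stay as the last step left them, time stands still between calls to the robot, and variables do not carry over. Pictures are saved under pics/ and viewed, at most 10 in all, crops included, and the job is handed in when it is done.

Besides the shell and the picture viewer there is one more tool, called as name([rows], argument=value, ...), one row to a line, values as JSON. drive_tool: Moves the arm, as the interface text tells. Its arguments: {"type":"object","properties":{"rows":{"type":"array","items":{"type":"object","properties":{"dx":{"type":"number"},"dy":{"type":"number"},"dz":{"type":"number"},"turn":{"type":"number"},"gripper":{"type":"number"}}}}},"required":["rows"]}

```bash
mkdir -p pics; cat > h.py <<'E'
import numpy as np, cv2
from bench import ctrl, eyes, order
from scipy.spatial.transform import Rotation as R
def snap(n,f):
    o=ctrl.get_obs(); im=eyes.get_image(n); cv2.imwrite('pics/'+f,im[:,:,::-1]); return im,o
def ray(n,px,z,o=None):
    c=eyes.calibration(n); K=np.array(c['intrinsics'])
    if n=='wrist':
        T=np.eye(4);T[:3,:3]=R.from_euler('xyz',o['tcp_rot'],degrees=True).as_matrix();T[:3,3]=o['tool_pos'];T=T@np.array(c['tool_from_camera'])
    else: T=np.array(c['cam_to_world'])
    p=np.atleast_2d(px).astype(float)
    d=cv2.undistortPoints(p[:,None],K,np.array(c.get('distortion',np.zeros(5)),float))[:,0]
    v=np.c_[d[:,0],-d[:,1],-np.ones(len(d))]@T[:3,:3].T
    return T[:3,3]+v*((z-T[2,3])/v[:,2])[:,None]
E
python3 - <<'E'
from h import *
for n in('top','scene'):
    im,o=snap(n,n+'0.png')
    c=eyes.calibration(n); print(c)
print(eyes.calibration('wrist'));print(o)
E
```

```text
{'intrinsics': array([[532.64624143,   0.        , 327.47916198],
       [  0.        , 532.64624143, 252.77156556],
       [  0.        ,   0.        ,   1.        ]]), 'cam_to_world': array([[ 0.01729931,  0.99706697, -0.07455333,  0.31904114],
       [-0.99959743,  0.01556972, -0.02371852,  0.06206076],
       [-0.02248818,  0.07493363,  0.99693492,  1.38417697],
       [ 0.        ,  0.        ,  0.        ,  1.        ]])}
{'intrinsics': array([[622.13023594,   0.        , 338.81613217],
       [  0.        , 622.13023594, 233.68850534],
       [  0.        ,   0.        ,   1.        ]]), 'cam_to_world': array([[-0.73294064, -0.57549434,  0.36277303,  0.87803679],
       [ 0.68028958, -0.62161748,  0.38832693,  0.54554496],
       [ 0.00202611,  0.5314113 ,  0.84711152,  1.0859471 ],
       [ 0.        ,  0.        ,  0.        ,  1.        ]])}
{'intrinsics': array([[384.38515401,   0.        , 319.33093095],
       [  0.        , 384.38515401, 243.98610885],
       [  0.        ,   0.        ,   1.        ]]), 'tool_from_camera': array([[ 2.54208171e-04,  9.65687369e-01,  2.5
[... 273 characters left out ...]
    1.00000000e+00]])}
{'t': 0.05, 'qpos': array([-7.69253478e+01,  1.72176102e+01,  8.71825854e+01, -5.05055378e-04,
        7.56727384e+01, -3.81434051e+00]), 'dq': array([-0.10211865, -0.0209835 ,  0.00096241, -0.01164456,  0.0155646 ,
       -0.04193286]), 'joint_efforts': array([ 2.13498010e-03, -5.44955778e+01, -3.62802029e+01, -5.78140134e-05,
        3.02980283e-03,  8.29931537e-06]), 'tool_pos': array([ 0.15978724, -0.526237  ,  0.40408535]), 'tcp_rot': array([-1.79927195e+02, -4.36372660e-03,  1.68891153e+01]), 'ft_force': array([-0.25075533,  0.08169426,  0.55305621]), 'torque': array([ 0.0180626 , -0.01164395, -0.03810223]), 'finger_force': 0.0, 'grip_width': 0.08545083707819952}
```

View pics/top0.png

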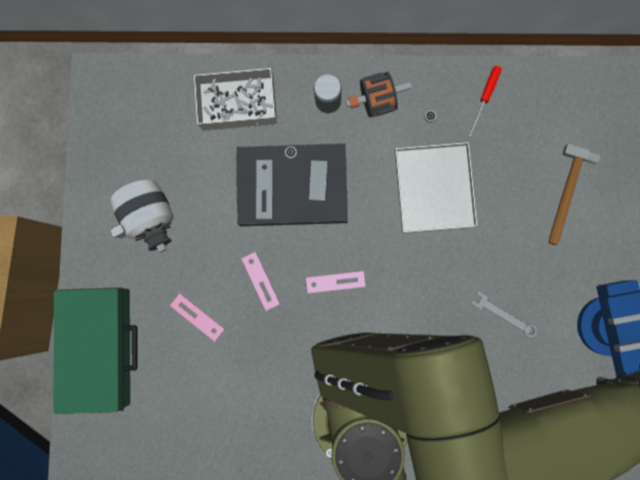

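The top view shows the dark plate (237–347, 145–225), with the strap at about (264,189), slot end nearest the robot. The short bar is at (318,181), the bearing at (291,152), and the empty tray at (437,188). The pink look-alikes lie in front of the plate.

```bash
python3 - <<'E'
from h import *
im=cv2.imread('pics/top0.png'); g=cv2.cvtColor(im,cv2.COLOR_BGR2GRAY)
def rect(m,z,lab,box):
    k=np.zeros_like(g);x0,y0,x1,y1=box;k[y0:y1,x0:x1]=255
    cs,_=cv2.findContours(cv2.bitwise_and(m,k),cv2.RETR_EXTERNAL,cv2.CHAIN_APPROX_NONE)
    c=max(cs,key=cv2.contourArea)[:,0]
    w=ray('top',c,z)[:,:2]
    r=cv2.minAreaRect((w*1000).astype(np.float32)); print(lab,r,cv2.boxPoints(r).round().tolist())
    
print(g[190,230:290],g[180,300:335])
rect((g>85).astype(np.uint8)*255,.058,'strap',(245,152,282,222))
rect((g>85).astype(np.uint8)*255,.058,'short',(302,152,340,215))
rect((g<80).astype(np.uint8)*255,.055,'block',(225,135,360,235))
rect((g>170).astype(np.uint8)*255,.025,'tray',(385,130,490,245))
rect((g>85).astype(np.uint8)*255,.06,'bearing',(283,148,299,161))
E
```

```text
[130 128 127 126 125 124 108  78  67  68  67  67  67  67  67  67  67  66
  67  66  67  66  67  66  66  86 129 151 154 155 154 146 119 107 100 101
 120 148 152 152 152 141 102  72  68  69  69  69  69  69  69  69  70  69
  69  70  69  70  69  70] [ 68  68  68  67  68  69  68  68  67  87 129 146 149 151 150 149 148 149
 148 148 151 150 150 149 150 141  89  64  68  67  68  68  67  67  67]
strap ((577.611083984375, 258.1208801269531), (153.87709045410156, 43.07927703857422), 1.4399298429489136) [[500.0, 278.0], [501.0, 235.0], [655.0, 239.0], [654.0, 282.0]]
short ((602.2639770507812, 121.52078247070312), (44.42945098876953, 103.80762481689453), 87.81415557861328) [[550.0, 101.0], [653.0, 97.0], [655.0, 142.0], [551.0, 146.0]]
block ((590.0513305664062, 188.60397338867188), (203.0292205810547, 276.55010986328125), 2.624783992767334) [[482.0, 322.0], [495.0, 46.0], [698.0, 55.0], [685.0, 331.0]]
tray ((591.4196166992188, -177.2890625), (210.46939086914062, 179.7666473388672), 5.470844268798828) [[478.0, -98.0], [495.0, -277.0], [705.0, -257.0], [688.0, -78.0]]
bearing ((670.0380859375, 191.7088623046875), (25.769615173339844, 33.06275177001953), 0.6360184550285339) [[657.0, 208.0], [657.0, 175.0], [683.0, 175.0], [683.0, 208.0]]
```

drive_tool([
  {"turn": 3.1, "gripper": 0},
  {"turn": 3.1, "gripper": 0},
  {"turn": 3.1, "gripper": 0},
  {"turn": 3.1, "gripper": 0},
  {"turn": 3.1, "gripper": 0},
])

```text
invalid input
```

```bash
cat >> h.py <<'E'
def go(x,y,z=None):
    o=ctrl.get_obs(); r=R.from_euler('xyz',o['tcp_rot'],degrees=True); p=o['tool_pos']
    print('shift cm',(100*r.inv().apply(np.array([x,y,p[2] if z is None else z])-p)).round(2),'pos',p.round(4),'rot',o['tcp_rot'].round(2),'t',round(o['t'],2),'F',o['ft_force'].round(1),'w',round(o['grip_width'],4))
E
python3 -c "
from h import *
go(.607,.259,.29)"
```

```text
shift cm [ 65.61 -62.13  11.48] pos [ 0.1598 -0.5262  0.4042] rot [-179.94   -0.     16.89] t 0.1 F [ 0.5 -0.7 -0.6] w 0.0854
```

drive_tool([
  {"dx": 0, "dy": 0, "dz": 0, "turn": 3.1, "gripper": 0},
  {"dx": 0, "dy": 0, "dz": 0, "turn": 3.1, "gripper": 0},
  {"dx": 0, "dy": 0, "dz": 0, "turn": 3.1, "gripper": 0},
  {"dx": 0, "dy": 0, "dz": 0, "turn": 3.1, "gripper": 0},
  {"dx": 0, "dy": 0, "dz": 0, "turn": 3.1, "gripper": 0},
])

```text
t: 0.52
tool_pos: [0.1598, -0.5263, 0.4043]
tcp_rot: [-180.0, 0.0, 1.2]
ft_force: [0.9, 0.3, -0.5]
grip_width: 0.0254
finger_force: 0.0
```

```bash
python3 -c "
from h import *
go(.607,.259,.29)"
```

```text
shift cm [ 46.41 -77.53  11.48] pos [ 0.1598 -0.5263  0.4043] rot [-1.7995e+02  1.0000e-02  1.2300e+00] t 0.52 F [ 0.9  0.3 -0.5] w 0.0254
```

drive_tool([
  {"dx": 1.86, "dy": -3.1, "dz": 0, "turn": 0, "gripper": 0},
  {"dx": 1.86, "dy": -3.1, "dz": 0, "turn": 0, "gripper": 0},
  {"dx": 1.86, "dy": -3.1, "dz": 0, "turn": 0, "gripper": 0},
  {"dx": 1.86, "dy": -3.1, "dz": 0, "turn": 0, "gripper": 0},
  {"dx": 1.86, "dy": -3.1, "dz": 0, "turn": 0, "gripper": 0},
])

```text
t: 0.93
tool_pos: [0.2494, -0.3675, 0.4044]
tcp_rot: [-180.0, 0.0, 1.4]
ft_force: [0.8, 0.4, 0.1]
grip_width: -0.0001
finger_force: 0.0
```

drive_tool([
  {"dx": 1.86, "dy": -3.1, "dz": 0, "turn": 0, "gripper": 0},
  {"dx": 1.86, "dy": -3.1, "dz": 0, "turn": 0, "gripper": 0},
  {"dx": 1.86, "dy": -3.1, "dz": 0, "turn": 0, "gripper": 0},
  {"dx": 1.86, "dy": -3.1, "dz": 0, "turn": 0, "gripper": 0},
  {"dx": 1.86, "dy": -3.1, "dz": 0, "turn": 0, "gripper": 0},
])

```text
t: 1.35
tool_pos: [0.3386, -0.2101, 0.4047]
tcp_rot: [180.0, -0.0, 1.4]
ft_force: [0.6, -0.2, 0.4]
grip_width: -0.0
finger_force: 0.0
```

drive_tool([
  {"dx": 1.86, "dy": -3.1, "dz": 0, "turn": 0, "gripper": 0},
  {"dx": 1.86, "dy": -3.1, "dz": 0, "turn": 0, "gripper": 0},
  {"dx": 1.86, "dy": -3.1, "dz": 0, "turn": 0, "gripper": 0},
  {"dx": 1.86, "dy": -3.1, "dz": 0, "turn": 0, "gripper": 0},
  {"dx": 1.86, "dy": -3.1, "dz": 0, "turn": 0, "gripper": 0},
])

```text
t: 1.77
tool_pos: [0.4279, -0.0528, 0.4046]
tcp_rot: [180.0, 0.0, 1.4]
ft_force: [0.8, -0.8, 0.1]
grip_width: -0.0
finger_force: 0.0
```

drive_tool([
  {"dx": 1.86, "dy": -3.1, "dz": 0, "turn": 0, "gripper": 0},
  {"dx": 1.86, "dy": -3.1, "dz": 0, "turn": 0, "gripper": 0},
  {"dx": 1.86, "dy": -3.1, "dz": 0, "turn": 0, "gripper": 0},
  {"dx": 1.86, "dy": -3.1, "dz": 0, "turn": 0, "gripper": 0},
  {"dx": 1.86, "dy": -3.1, "dz": 0, "turn": 0, "gripper": 0},
])

```text
t: 2.18
tool_pos: [0.5172, 0.1044, 0.4044]
tcp_rot: [180.0, 0.0, 1.4]
ft_force: [-0.1, -0.1, 0.6]
grip_width: 0.0001
finger_force: 0.0
```

drive_tool([
  {"dx": 1.86, "dy": -3.1, "dz": 2, "turn": 0, "gripper": 0},
  {"dx": 1.86, "dy": -3.1, "dz": 2, "turn": 0, "gripper": 0},
  {"dx": 1.86, "dy": -3.1, "dz": 2, "turn": 0, "gripper": 0},
  {"dx": 1.86, "dy": -3.1, "dz": 2, "turn": 0, "gripper": 0},
  {"dx": 1.86, "dy": -3.1, "dz": 2, "turn": 0, "gripper": 0},
])

```text
t: 2.6
tool_pos: [0.6063, 0.2615, 0.3031]
tcp_rot: [180.0, 0.0, 1.4]
ft_force: [0.1, -0.5, 0.1]
grip_width: 0.0001
finger_force: 0.0
```

```bash
python3 -c "
from h import *
go(.607,.259,.24); im,o=snap('wrist','w1.png')"
```

```text
shift cm [0.07 0.25 6.31] pos [0.6063 0.2615 0.3031] rot [1.7999e+02 4.0000e-02 1.4000e+00] t 2.6 F [ 0.1 -0.5  0.1] w 0.0001
```

View pics/w1.png

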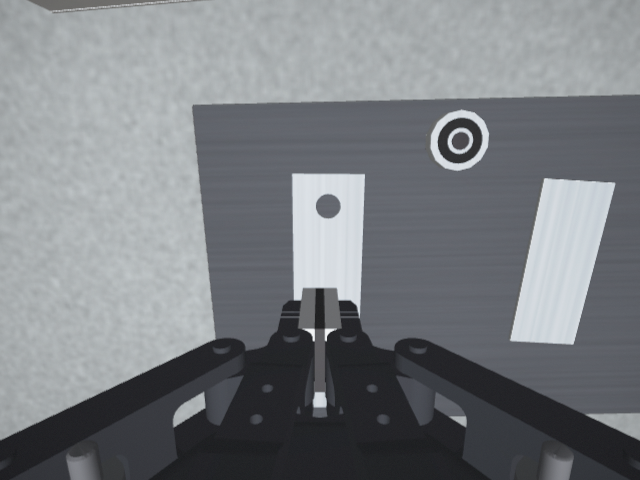

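The wrist view shows the strap between columns 292 and 365 under the closed tips, with its hole at (328,206) and far edge at row 174. The bearing (460,140) and short bar (563,262) are well clear.

```bash
python3 -c "
from h import *
o=ctrl.get_obs();print(ray('wrist',[[328,206],[292.5,174],[364.5,174],[294,290],[361,290],[193,105],[215,340]],.057,o).round(4)); go(.606,.259,.236)"
```

```text
[[0.6378 0.262  0.057 ]
 [0.6545 0.2815 0.057 ]
 [0.6555 0.2432 0.057 ]
 [0.5882 0.2801 0.057 ]
 [0.5893 0.2413 0.057 ]
 [0.6878 0.3323 0.057 ]
 [0.5547 0.3272 0.057 ]]
shift cm [-0.1   0.67  6.03] pos [0.6073 0.2658 0.2962] rot [179.9    0.44   1.54] t 2.65 F [ 1.9  4.9 -2.7] w 0.0
```

drive_tool([
  {"dx": 0, "dy": 0.7, "dz": 1.5, "turn": 0, "gripper": 0},
  {"dx": 0, "dy": 0, "dz": 1.5, "turn": 0, "gripper": 0},
  {"dx": 0, "dy": 0, "dz": 1.5, "turn": 0, "gripper": 0},
  {"dx": 0, "dy": 0, "dz": 0.9, "turn": 0, "gripper": 0},
  {"dx": 0, "dy": 0, "dz": 0, "turn": 0, "gripper": 0},
])

```text
t: 3.07
tool_pos: [0.6056, 0.2526, 0.2483]
tcp_rot: [179.9, 0.2, 1.4]
ft_force: [-0.7, -0.3, -0.7]
grip_width: -0.0001
finger_force: 0.0
```

drive_tool([
  {"dx": 0, "dy": 0, "dz": 0.1, "turn": 0, "gripper": 0},
  {"dx": 0, "dy": 0, "dz": 0.1, "turn": 0, "gripper": 0},
  {"dx": 0, "dy": 0, "dz": 0, "turn": 0, "gripper": 0},
  {"dx": 0, "dy": 0, "dz": 0, "turn": 0, "gripper": 0},
  {"dx": 0, "dy": 0, "dz": 0, "turn": 0, "gripper": 0},
])

```text
t: 3.48
tool_pos: [0.6061, 0.2528, 0.2493]
tcp_rot: [-180.0, -0.0, 1.4]
ft_force: [0.6, -0.5, 0.6]
grip_width: 0.0002
finger_force: 0.0
```

drive_tool([
  {"dx": 0.1, "dy": -0.5, "dz": 0.6, "turn": 0, "gripper": 0},
  {"dx": 0, "dy": 0, "dz": 0.6, "turn": 0, "gripper": 0},
  {"dx": 0, "dy": 0, "dz": 0.3, "turn": 0, "gripper": 0},
  {"dx": 0, "dy": 0, "dz": 0, "turn": 0, "gripper": 0},
  {"dx": 0, "dy": 0, "dz": 0, "turn": 0, "gripper": 0},
])

```text
t: 3.9
tool_pos: [0.6069, 0.2578, 0.2332]
tcp_rot: [180.0, 0.0, 1.4]
ft_force: [-0.1, -0.5, -0.4]
grip_width: -0.0
finger_force: 0.0
```

drive_tool([
  {"dx": 0, "dy": 0, "dz": 0.1, "turn": 0, "gripper": 0},
  {"dx": 0, "dy": 0, "dz": 0.1, "turn": 0, "gripper": 0},
  {"dx": 0, "dy": 0, "dz": 0, "turn": 0, "gripper": 0},
  {"dx": 0, "dy": 0, "dz": 0, "turn": 0, "gripper": 0},
  {"dx": 0, "dy": 0, "dz": 0, "turn": 0, "gripper": 0},
])

```text
t: 4.32
tool_pos: [0.6069, 0.2578, 0.2318]
tcp_rot: [-180.0, -0.0, 1.4]
ft_force: [0.7, -0.0, -0.0]
grip_width: -0.0002
finger_force: 0.0
```

drive_tool([
  {"dx": 0, "dy": 0, "dz": 0.05, "turn": 0, "gripper": 0},
  {"dx": 0, "dy": 0, "dz": 0.05, "turn": 0, "gripper": 0},
  {"dx": 0, "dy": 0, "dz": 0, "turn": 0, "gripper": 0},
  {"dx": 0, "dy": 0, "dz": 0, "turn": 0, "gripper": 0},
  {"dx": 0, "dy": 0, "dz": 0, "turn": 0, "gripper": 0},
])

```text
t: 4.73
tool_pos: [0.6071, 0.2579, 0.2315]
tcp_rot: [-180.0, -0.1, 1.4]
ft_force: [0.0, -0.3, 5.5]
grip_width: -0.0002
finger_force: 2.6
```

Contact is at 5.5 N, so I'll press about 1 mm further.

drive_tool([
  {"dx": 0, "dy": 0, "dz": 0.05, "turn": 0, "gripper": 0},
  {"dx": 0, "dy": 0, "dz": 0.05, "turn": 0, "gripper": 0},
  {"dx": 0, "dy": 0, "dz": 0, "turn": 0, "gripper": 0},
  {"dx": 0, "dy": 0, "dz": 0, "turn": 0, "gripper": 0},
  {"dx": 0, "dy": 0, "dz": 0, "turn": 0, "gripper": 0},
])

```text
t: 5.15
tool_pos: [0.6073, 0.258, 0.2315]
tcp_rot: [-179.9, -0.2, 1.4]
ft_force: [-1.0, -0.9, 10.9]
grip_width: 0.0001
finger_force: 5.7
```

drive_tool([
  {"dx": -0.1, "dy": 0, "dz": 0.02, "turn": 0, "gripper": 0},
  {"dx": -0.2, "dy": 0, "dz": 0.02, "turn": 0, "gripper": 0},
  {"dx": -0.3, "dy": 0, "dz": 0, "turn": 0, "gripper": 0},
  {"dx": -0.3, "dy": 0, "dz": 0, "turn": 0, "gripper": 0},
  {"dx": -0.3, "dy": 0, "dz": 0, "turn": 0, "gripper": 0},
])

```text
t: 5.57
tool_pos: [0.5955, 0.2577, 0.2315]
tcp_rot: [-179.9, -0.3, 1.4]
ft_force: [1.5, -0.3, 11.8]
grip_width: -0.0001
finger_force: 6.0
```

drive_tool([
  {"dx": -0.3, "dy": 0, "dz": 0, "turn": 0, "gripper": 0},
  {"dx": -0.3, "dy": 0, "dz": 0, "turn": 0, "gripper": 0},
  {"dx": -0.3, "dy": 0, "dz": 0, "turn": 0, "gripper": 0},
  {"dx": -0.2, "dy": 0, "dz": 0, "turn": 0, "gripper": 0},
  {"dx": -0.1, "dy": 0, "dz": 0, "turn": 0, "gripper": 0},
])

```text
t: 5.98
tool_pos: [0.5834, 0.2574, 0.2315]
tcp_rot: [-179.9, -0.3, 1.4]
ft_force: [2.7, 0.0, 12.1]
grip_width: 0.0003
finger_force: 5.9
```

```bash
python3 -c "
from h import *
go(.547,.2565); im,o=snap('top','t2.png'); go(.547,.2565)
im=cv2.imread('pics/t2.png'); cv2.imwrite('pics/t2c.png',cv2.resize(im[120:320,200:400],None,fx=3,fy=3))"
```

```text
shift cm [-3.64  0.   -0.02] pos [0.5834 0.2574 0.2315] rot [-179.92   -0.26    1.39] t 5.98 F [ 2.7  0.  12.1] w 0.0003
shift cm [-3.64  0.01 -0.02] pos [0.5834 0.2574 0.2315] rot [-179.92   -0.25    1.4 ] t 6.03 F [-0.6 -0.1 12.4] w -0.0
```

View pics/t2c.png

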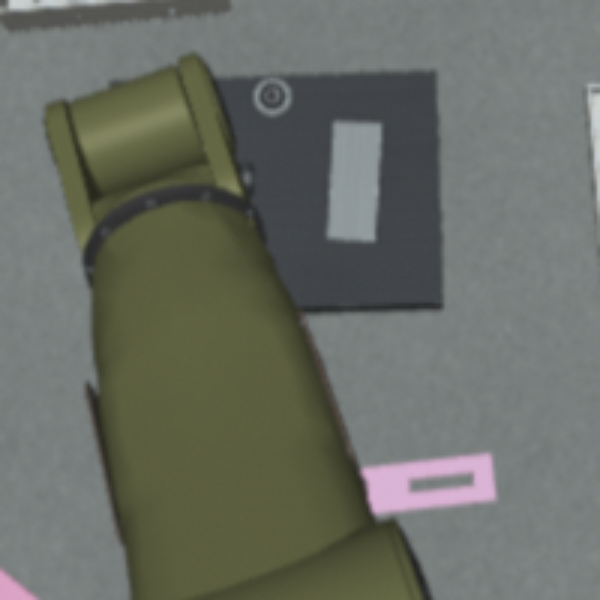

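The arm hides the strap from above; the short bar and bearing are untouched. I'll check the strap's far edge with the wrist camera.

```bash
cat >> h.py <<'E'
def far(f):
    im,o=snap('wrist',f); g=cv2.cvtColor(im,cv2.COLOR_RGB2GRAY)
    m=(g>160).astype(np.uint8); m[:60]=0; m[280:]=0
    n,l,s,c=cv2.connectedComponentsWithStats(m)
    for i in range(1,n):
        x,y,w,h,a=s[i]
        if a>1000: print('blob',s[i],ray('wrist',[[x,y],[x+w,y]],.058,o).round(4).tolist())
E
python3 -c "
from h import *
far('w2.png')"
```

```text
blob [    0    60   148   220 28984] [[0.6745, 0.3691, 0.058], [0.6757, 0.3188, 0.058]]
blob [ 486   60   95   60 1694] [[0.6785, 0.204, 0.058], [0.6793, 0.1717, 0.058]]
blob [ 269  191  108   89 8306] [[0.6323, 0.278, 0.058], [0.6333, 0.2382, 0.058]]
```

View pics/w2.png

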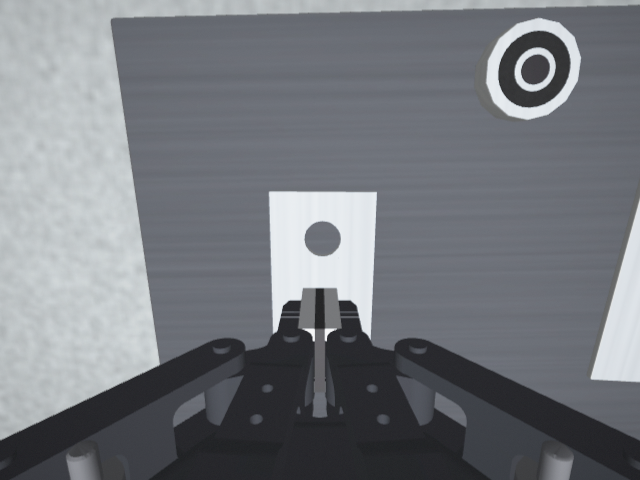

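The strap follows the fingers: its far edge is at row 191 (x≈0.633), centred on the tips, so the strap's centre is at about 0.558. The plate's front edge is at about 0.486, so I'll slide it about 39 mm more.

drive_tool([
  {"dx": -0.2, "dy": 0, "dz": 0, "turn": 0, "gripper": 0},
  {"dx": -0.3, "dy": 0, "dz": 0, "turn": 0, "gripper": 0},
  {"dx": -0.3, "dy": 0, "dz": 0, "turn": 0, "gripper": 0},
  {"dx": -0.3, "dy": 0, "dz": 0, "turn": 0, "gripper": 0},
  {"dx": -0.3, "dy": 0, "dz": 0, "turn": 0, "gripper": 0},
])

```text
t: 6.5
tool_pos: [0.5695, 0.2571, 0.2314]
tcp_rot: [-179.9, -0.3, 1.4]
ft_force: [1.6, 0.9, 10.5]
grip_width: 0.0001
finger_force: 6.2
```

drive_tool([
  {"dx": -0.3, "dy": 0, "dz": 0, "turn": 0, "gripper": 0},
  {"dx": -0.3, "dy": 0, "dz": 0, "turn": 0, "gripper": 0},
  {"dx": -0.3, "dy": 0, "dz": 0, "turn": 0, "gripper": 0},
  {"dx": -0.3, "dy": 0, "dz": 0, "turn": 0, "gripper": 0},
  {"dx": -0.3, "dy": 0, "dz": 0, "turn": 0, "gripper": 0},
])

```text
t: 6.92
tool_pos: [0.5545, 0.2567, 0.2315]
tcp_rot: [-179.9, -0.3, 1.4]
ft_force: [2.7, 0.0, 12.7]
grip_width: 0.0001
finger_force: 6.4
```

drive_tool([
  {"dx": -0.3, "dy": 0, "dz": 0, "turn": 0, "gripper": 0},
  {"dx": -0.3, "dy": 0, "dz": 0, "turn": 0, "gripper": 0},
  {"dx": -0.3, "dy": 0, "dz": 0, "turn": 0, "gripper": 0},
  {"dx": -0.1, "dy": 0, "dz": 0, "turn": 0, "gripper": 0},
  {"dx": 0, "dy": 0, "dz": 0, "turn": 0, "gripper": 0},
])

```text
t: 7.33
tool_pos: [0.5444, 0.2565, 0.2314]
tcp_rot: [-179.9, -0.2, 1.4]
ft_force: [0.6, -0.5, 14.7]
grip_width: -0.0
finger_force: 7.2
```

```bash
python3 -c "
from h import *
far('w3.png')"
```

```text
blob [    0    60   150   220 29509] [[0.6356, 0.3682, 0.058], [0.6368, 0.3172, 0.058]]
blob [ 612  177   28  103 1489] [[0.6016, 0.1518, 0.058], [0.6018, 0.1416, 0.058]]
blob [ 269  191  108   89 8311] [[0.5933, 0.2771, 0.058], [0.5943, 0.2373, 0.058]]
```

drive_tool([
  {"dx": 0, "dy": 0, "dz": -0.4, "turn": 0, "gripper": 0},
  {"dx": 0, "dy": 0, "dz": -2, "turn": 0, "gripper": 0},
  {"dx": 0, "dy": 0, "dz": -2.5, "turn": 0, "gripper": 0.8},
  {"dx": -1.7, "dy": 0, "dz": -2, "turn": 0, "gripper": 0.8},
  {"dx": -1.5, "dy": 0, "dz": 0, "turn": 0, "gripper": 0.8},
])

```text
t: 7.8
tool_pos: [0.5121, 0.2556, 0.3022]
tcp_rot: [-179.9, -0.3, 1.4]
ft_force: [0.2, -0.2, 0.9]
grip_width: 0.0359
finger_force: 0.0
```

drive_tool([
  {"dx": -2, "dy": 0, "dz": 0, "turn": 0, "gripper": 0.8},
  {"dx": -2, "dy": 0, "dz": 0, "turn": 0, "gripper": 0.8},
  {"dx": -1.5, "dy": 0, "dz": 0, "turn": 0, "gripper": 0.8},
  {"dx": 0, "dy": 0, "dz": 0, "turn": 0, "gripper": 0.8},
  {"dx": 0, "dy": 0, "dz": 0, "turn": 0, "gripper": 0.8},
])

```text
t: 8.22
tool_pos: [0.4568, 0.2543, 0.2987]
tcp_rot: [-180.0, -0.0, 1.4]
ft_force: [-0.1, -0.1, 0.0]
grip_width: 0.0685
finger_force: 0.0
```

```bash
python3 -c "
from h import *
far('w4.png'); go(.457,.254,.216)"
```

```text
blob [  282    60    79   220 13943] [[0.5619, 0.2762, 0.058], [0.5629, 0.2367, 0.058]]
shift cm [-0.04  0.02  8.26] pos [0.4573 0.2542 0.2986] rot [-1.7998e+02 -4.0000e-02  1.4000e+00] t 8.27 F [-0.9 -0.   0.7] w 0.0684
```

View pics/w4.png

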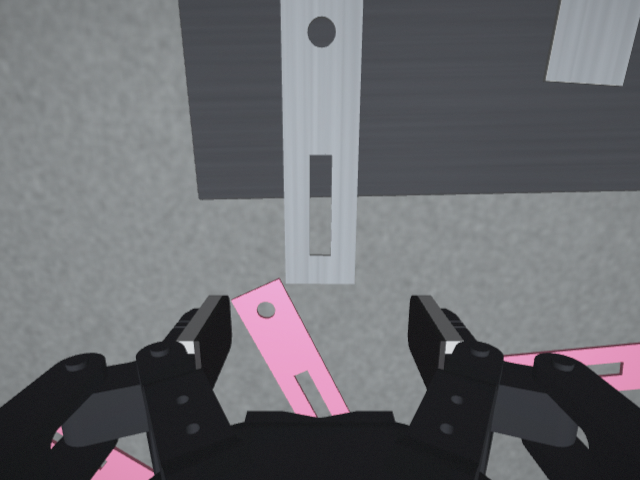

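The strap overhangs well: its near end is at row 283, columns 286–355, and the plate edge is at row 197. It's centred between the open fingers, and the pink look-alike is on the bench below.

```bash
python3 -c "
from h import *
o=ctrl.get_obs();print(ray('wrist',[[286,284],[355,284],[320,197],[321,31]],.057,o).round(4))"
```

```text
[[0.443  0.2739 0.057 ]
 [0.444  0.2337 0.057 ]
 [0.4943 0.2554 0.057 ]
 [0.5763 0.2569 0.057 ]]
```

drive_tool([
  {"dx": 0, "dy": 0, "dz": 1.5, "turn": 0, "gripper": 0.8},
  {"dx": 0, "dy": 0, "dz": 1.5, "turn": 0, "gripper": 0.8},
  {"dx": 0, "dy": 0, "dz": 1, "turn": 0, "gripper": 0.8},
  {"dx": 0, "dy": 0, "dz": 0, "turn": 0, "gripper": 0.8},
  {"dx": 0, "dy": 0, "dz": 0, "turn": 0, "gripper": 0.8},
])

```text
t: 8.68
tool_pos: [0.4574, 0.2542, 0.2581]
tcp_rot: [180.0, 0.0, 1.4]
ft_force: [-0.7, 0.1, 0.4]
grip_width: 0.0688
finger_force: 0.0
```

drive_tool([
  {"dx": 0, "dy": 0, "dz": 1.5, "turn": 0, "gripper": 0.8},
  {"dx": 0, "dy": 0, "dz": 1.5, "turn": 0, "gripper": 0.8},
  {"dx": 0, "dy": 0, "dz": 1.2, "turn": 0, "gripper": 0.8},
  {"dx": 0, "dy": 0, "dz": 0, "turn": 0, "gripper": 0.8},
  {"dx": 0, "dy": 0, "dz": 0, "turn": 0, "gripper": 0.8},
])

```text
t: 9.1
tool_pos: [0.4572, 0.2542, 0.2165]
tcp_rot: [180.0, 0.0, 1.4]
ft_force: [0.5, -0.1, -1.1]
grip_width: 0.0683
finger_force: 0.0
```

drive_tool([
  {"dx": 0, "dy": 0, "dz": 0, "turn": 0, "gripper": 0.55},
  {"dx": 0, "dy": 0, "dz": 0, "turn": 0, "gripper": 0.55},
  {"dx": 0, "dy": 0, "dz": 0, "turn": 0, "gripper": 0.4},
  {"dx": 0, "dy": 0, "dz": 0, "turn": 0, "gripper": 0.3},
  {"dx": 0, "dy": 0, "dz": 0, "turn": 0, "gripper": 0.2},
])

```text
t: 9.52
tool_pos: [0.4571, 0.2543, 0.2169]
tcp_rot: [-180.0, -0.1, 1.4]
ft_force: [0.1, 1.2, 3.1]
grip_width: 0.0377
finger_force: 59.7
```

drive_tool([
  {"dx": 0, "dy": 0, "dz": 0, "turn": 0, "gripper": 0.2},
  {"dx": 0, "dy": 0, "dz": 0, "turn": 0, "gripper": 0.2},
  {"dx": 0, "dy": 0, "dz": 0, "turn": 0, "gripper": 0.2},
  {"dx": 0, "dy": 0, "dz": -0.2, "turn": 0, "gripper": 0.2},
  {"dx": 0, "dy": 0, "dz": -0.3, "turn": 0, "gripper": 0.2},
])

```text
t: 9.93
tool_pos: [0.4567, 0.254, 0.2209]
tcp_rot: [180.0, 0.1, 1.4]
ft_force: [0.5, -0.6, -1.2]
grip_width: 0.0378
finger_force: 60.2
```

Held at 60 N, so I'm lifting.

drive_tool([
  {"dx": 0, "dy": 0, "dz": -0.7, "turn": 0, "gripper": 0.2},
  {"dx": 0, "dy": 0, "dz": -1, "turn": 0, "gripper": 0.2},
  {"dx": 0, "dy": 0, "dz": -1.3, "turn": 0, "gripper": 0.2},
  {"dx": 0, "dy": 0, "dz": -1.5, "turn": 0, "gripper": 0.2},
  {"dx": 0, "dy": 0, "dz": -1.5, "turn": 0, "gripper": 0.2},
])

```text
t: 10.35
tool_pos: [0.4568, 0.2541, 0.2826]
tcp_rot: [180.0, 0.0, 1.4]
ft_force: [-0.3, 0.0, -2.3]
grip_width: 0.0376
finger_force: 60.2
```

drive_tool([
  {"dx": 0, "dy": 0, "dz": -1.5, "turn": 0, "gripper": 0.2},
  {"dx": 0, "dy": 0, "dz": -1, "turn": 0, "gripper": 0.2},
  {"dx": 0, "dy": 0, "dz": -0.5, "turn": 0, "gripper": 0.2},
  {"dx": 0, "dy": 0, "dz": 0, "turn": 0, "gripper": 0.2},
  {"dx": 0, "dy": 0, "dz": 0, "turn": 0, "gripper": 0.2},
])

```text
t: 10.77
tool_pos: [0.4568, 0.2541, 0.311]
tcp_rot: [180.0, 0.0, 1.4]
ft_force: [1.2, -0.9, -2.1]
grip_width: 0.0375
finger_force: 60.2
```

```bash
python3 -c "
from h import *
im,o=snap('wrist','w5.png'); go(.530,-.181)"
```

```text
shift cm [6.260e+00 4.367e+01 1.000e-02] pos [0.4568 0.2541 0.3106] rot [1.7997e+02 6.0000e-02 1.3900e+00] t 10.82 F [ 0.4 -0.3 -0.9] w 0.0376
```

View pics/w5.png

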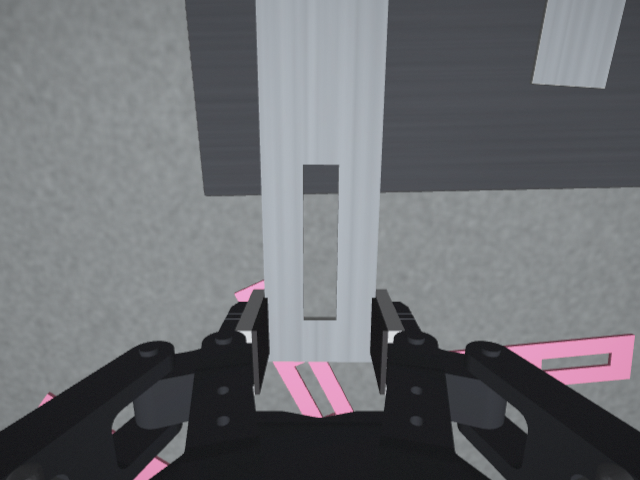

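The strap is held level between the pads, near end at row 362, and it's clear of the plate. I'm moving over the tray.

drive_tool([
  {"dx": 0.2, "dy": 1.5, "dz": 0, "turn": 0, "gripper": 0.2},
  {"dx": 0.4, "dy": 2.5, "dz": 0, "turn": 0, "gripper": 0.2},
  {"dx": 0.46, "dy": 3.2, "dz": 0, "turn": 0, "gripper": 0.2},
  {"dx": 0.46, "dy": 3.2, "dz": 0, "turn": 0, "gripper": 0.2},
  {"dx": 0.46, "dy": 3.2, "dz": 0, "turn": 0, "gripper": 0.2},
])

```text
t: 11.23
tool_pos: [0.4799, 0.1174, 0.3104]
tcp_rot: [180.0, 0.1, 1.4]
ft_force: [0.1, 0.0, -1.6]
grip_width: 0.0376
finger_force: 60.3
```

drive_tool([
  {"dx": 0.46, "dy": 3.2, "dz": 0, "turn": 0, "gripper": 0.2},
  {"dx": 0.46, "dy": 3.2, "dz": 0, "turn": 0, "gripper": 0.2},
  {"dx": 0.46, "dy": 3.2, "dz": 0, "turn": 0, "gripper": 0.2},
  {"dx": 0.46, "dy": 3.2, "dz": 0, "turn": 0, "gripper": 0.2},
  {"dx": 0.46, "dy": 3.2, "dz": 0, "turn": 0, "gripper": 0.2},
])

```text
t: 11.65
tool_pos: [0.5068, -0.0423, 0.3105]
tcp_rot: [-180.0, 0.1, 1.4]
ft_force: [-0.1, 0.4, -0.4]
grip_width: 0.0379
finger_force: 60.3
```

drive_tool([
  {"dx": 0.46, "dy": 3.2, "dz": 0, "turn": 0, "gripper": 0.2},
  {"dx": 0.46, "dy": 3.2, "dz": 0, "turn": 0, "gripper": 0.2},
  {"dx": 0.46, "dy": 3.2, "dz": 0, "turn": 0, "gripper": 0.2},
  {"dx": 0.4, "dy": 2.5, "dz": 0, "turn": 0, "gripper": 0.2},
  {"dx": 0.2, "dy": 1.5, "dz": 0, "turn": 0, "gripper": 0.2},
])

```text
t: 12.07
tool_pos: [0.53, -0.1786, 0.3102]
tcp_rot: [-180.0, 0.1, 1.3]
ft_force: [0.6, 0.6, -1.8]
grip_width: 0.0378
finger_force: 60.3
```

drive_tool([
  {"dx": 0, "dy": 0.3, "dz": 0, "turn": 0, "gripper": 0.2},
  {"dx": 0, "dy": 0, "dz": 1, "turn": 0, "gripper": 0.2},
  {"dx": 0, "dy": 0, "dz": 1.5, "turn": 0, "gripper": 0.2},
  {"dx": 0, "dy": 0, "dz": 1.5, "turn": 0, "gripper": 0.2},
  {"dx": 0, "dy": 0, "dz": 0, "turn": 0, "gripper": 0.2},
])

```text
t: 12.48
tool_pos: [0.5294, -0.1775, 0.2677]
tcp_rot: [-179.9, 0.3, 1.5]
ft_force: [0.1, 0.3, -1.5]
grip_width: 0.0376
finger_force: 60.4
```

```bash
python3 -c "
from h import *
im,o=snap('scene','s6.png'); cv2.imwrite('pics/s6.png',im[:,:,::-1]); go(.530,-.181,.18)"
```

```text
shift cm [0.05 0.34 8.95] pos [ 0.5298 -0.1778  0.2695] rot [-179.91    0.19    1.47] t 12.53 F [-0.5 -0.5 -0.4] w 0.0375
```

View pics/s6.png

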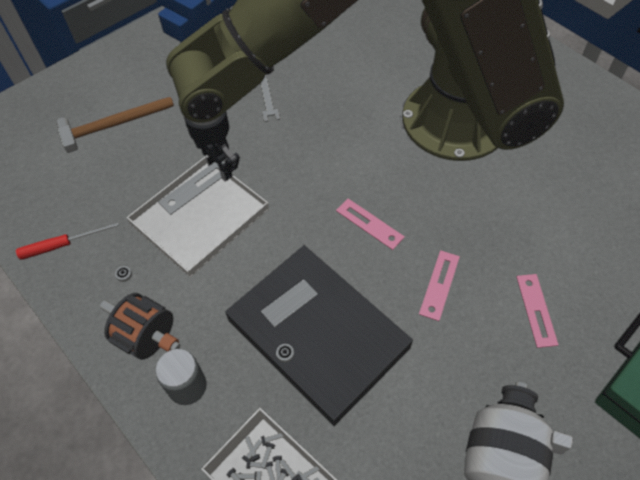

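The scene view shows the strap in the fingers above the tray (strap about (190,190)), with the short bar and bearing undisturbed. I'm lowering it.

drive_tool([
  {"dx": 0, "dy": 0, "dz": 1.5, "turn": 0, "gripper": 0.2},
  {"dx": 0, "dy": 0, "dz": 1.8, "turn": 0, "gripper": 0.2},
  {"dx": 0, "dy": 0, "dz": 1.8, "turn": 0, "gripper": 0.2},
  {"dx": 0, "dy": 0, "dz": 1.2, "turn": 0, "gripper": 0.2},
  {"dx": 0, "dy": 0, "dz": 0, "turn": 0, "gripper": 0.2},
])

```text
t: 12.95
tool_pos: [0.5297, -0.1784, 0.2065]
tcp_rot: [-179.9, 0.2, 1.4]
ft_force: [-0.6, 0.2, -1.7]
grip_width: 0.0375
finger_force: 60.4
```

drive_tool([
  {"dx": 0, "dy": 0, "dz": 0.8, "turn": 0, "gripper": 0.2},
  {"dx": 0, "dy": 0, "dz": 0.6, "turn": 0, "gripper": 0.2},
  {"dx": 0, "dy": 0, "dz": 0.4, "turn": 0, "gripper": 0.2},
  {"dx": 0, "dy": 0, "dz": 0, "turn": 0, "gripper": 0.2},
  {"dx": 0, "dy": 0, "dz": 0, "turn": 0, "gripper": 0.2},
])

```text
t: 13.37
tool_pos: [0.5301, -0.1792, 0.1905]
tcp_rot: [180.0, -0.0, 1.4]
ft_force: [-0.5, -0.4, -1.9]
grip_width: 0.0375
finger_force: 60.4
```

drive_tool([
  {"dx": 0, "dy": 0, "dz": 0.1, "turn": 0, "gripper": 0.2},
  {"dx": 0, "dy": 0, "dz": 0.1, "turn": 0, "gripper": 0.2},
  {"dx": 0, "dy": 0, "dz": 0.1, "turn": 0, "gripper": 0.2},
  {"dx": 0, "dy": 0, "dz": 0, "turn": 0, "gripper": 0.2},
  {"dx": 0, "dy": 0, "dz": 0, "turn": 0, "gripper": 0.2},
])

```text
t: 13.78
tool_pos: [0.5301, -0.1792, 0.1873]
tcp_rot: [-180.0, 0.0, 1.4]
ft_force: [-0.1, 0.3, -1.1]
grip_width: 0.0375
finger_force: 60.4
```

drive_tool([
  {"dx": 0, "dy": 0, "dz": 0.3, "turn": 0, "gripper": 0.2},
  {"dx": 0, "dy": 0, "dz": 0.3, "turn": 0, "gripper": 0.2},
  {"dx": 0, "dy": 0, "dz": 0.2, "turn": 0, "gripper": 0.2},
  {"dx": 0, "dy": 0, "dz": 0, "turn": 0, "gripper": 0.2},
  {"dx": 0, "dy": 0, "dz": 0, "turn": 0, "gripper": 0.2},
])

```text
t: 14.2
tool_pos: [0.53, -0.1792, 0.179]
tcp_rot: [-180.0, 0.0, 1.4]
ft_force: [-0.1, 0.2, -1.3]
grip_width: 0.0374
finger_force: 60.4
```

drive_tool([
  {"dx": 0, "dy": 0, "dz": 0.1, "turn": 0, "gripper": 0.2},
  {"dx": 0, "dy": 0, "dz": 0.1, "turn": 0, "gripper": 0.2},
  {"dx": 0, "dy": 0, "dz": 0, "turn": 0, "gripper": 0.2},
  {"dx": 0, "dy": 0, "dz": 0, "turn": 0, "gripper": 0.2},
  {"dx": 0, "dy": 0, "dz": 0, "turn": 0, "gripper": 0.2},
])

```text
t: 14.62
tool_pos: [0.5301, -0.1792, 0.1773]
tcp_rot: [180.0, -0.0, 1.4]
ft_force: [0.0, 0.8, -1.5]
grip_width: 0.0377
finger_force: 60.4
```

drive_tool([
  {"dx": 0, "dy": 0, "dz": 0.1, "turn": 0, "gripper": 0.2},
  {"dx": 0, "dy": 0, "dz": 0.1, "turn": 0, "gripper": 0.2},
  {"dx": 0, "dy": 0, "dz": 0, "turn": 0, "gripper": 0.2},
  {"dx": 0, "dy": 0, "dz": 0, "turn": 0, "gripper": 0.2},
  {"dx": 0, "dy": 0, "dz": 0, "turn": 0, "gripper": 0.2},
])

```text
t: 15.03
tool_pos: [0.5301, -0.1792, 0.1754]
tcp_rot: [180.0, -0.0, 1.4]
ft_force: [-0.7, -0.3, 2.7]
grip_width: 0.0377
finger_force: 62.3
```

Fingertips are at the tray floor, so I'm releasing.

drive_tool([
  {"dx": 0, "dy": 0, "dz": -0.1, "turn": 0, "gripper": 0.2},
  {"dx": 0, "dy": 0, "dz": 0, "turn": 0, "gripper": 0.8},
  {"dx": 0, "dy": 0, "dz": 0, "turn": 0, "gripper": 0.8},
  {"dx": 0, "dy": 0, "dz": 0, "turn": 0, "gripper": 0.8},
  {"dx": 0, "dy": 0, "dz": 0, "turn": 0, "gripper": 0.8},
])

```text
t: 15.45
tool_pos: [0.5301, -0.1792, 0.1763]
tcp_rot: [180.0, -0.0, 1.4]
ft_force: [0.2, -0.1, 0.2]
grip_width: 0.0681
finger_force: 0.0
```

drive_tool([
  {"dx": 0, "dy": 0, "dz": 0, "turn": 0, "gripper": 0.8},
  {"dx": 0, "dy": 0, "dz": -1, "turn": 0, "gripper": 0.8},
  {"dx": 0, "dy": 0, "dz": -2, "turn": 0, "gripper": 0.8},
  {"dx": 0, "dy": 0, "dz": -2.5, "turn": 0, "gripper": 0.8},
  {"dx": 0, "dy": 0, "dz": -2.5, "turn": 0, "gripper": 0.8},
])

```text
t: 15.87
tool_pos: [0.5299, -0.1791, 0.2577]
tcp_rot: [-180.0, 0.0, 1.4]
ft_force: [0.1, 0.2, 0.3]
grip_width: 0.068
finger_force: 0.0
```

drive_tool([
  {"dx": 0, "dy": 0, "dz": -2.5, "turn": 0, "gripper": 0.8},
  {"dx": -1.5, "dy": 0, "dz": -2.5, "turn": 0, "gripper": 0.8},
  {"dx": -1.5, "dy": 0, "dz": -2, "turn": 0, "gripper": 0.8},
  {"dx": 0, "dy": 0, "dz": 0, "turn": 0, "gripper": 0.8},
  {"dx": 0, "dy": 0, "dz": 0, "turn": 0, "gripper": 0.8},
])

```text
t: 16.28
tool_pos: [0.4998, -0.1799, 0.328]
tcp_rot: [179.9, -0.2, 1.4]
ft_force: [-0.2, 0.5, -0.3]
grip_width: 0.0686
finger_force: 0.0
```

```bash
python3 -c "
from h import *
im,o=snap('wrist','w7.png'); go(.530,-.181,.18)"
```

```text
shift cm [ 2.98  0.18 14.68] pos [ 0.5    -0.1799  0.3268] rot [ 1.7998e+02 -5.0000e-02  1.3800e+00] t 16.33 F [ 0.6 -0.5 -0.8] w 0.0681
```

View pics/w7.png

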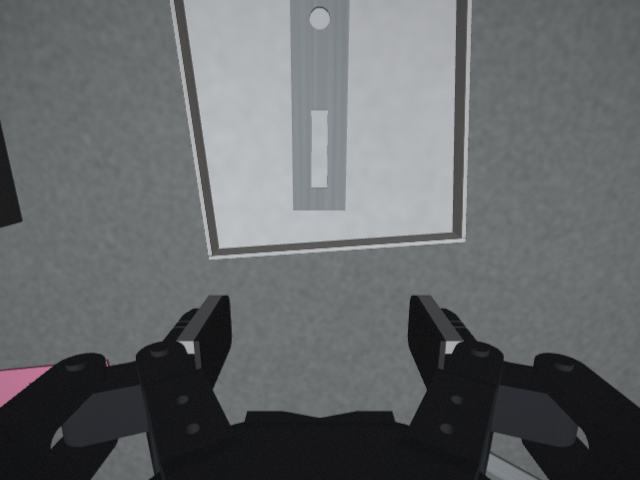

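The strap lies flat inside the tray (columns 291–348, near end at row 210), clear of the walls, and the gripper is clear of it.

```bash
python3 -c "
from h import *
print(order.sign_off())"
```

```text
the job is handed in; nothing more can be done
None
```

I slid the strap out over the plate's front edge, gripped its end, and laid it flat on the tray floor. The short bar looked undisturbed in the last view of it. I handed the job in at about 16 s; no verdict came back.

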